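# Clear the stand rail's slot and tighten its clamp to the slip

## Robot

A 6-joint arm with a two-finger parallel gripper is mounted at the origin on the work surface. World frame = base frame: x ahead of the robot, y to its left, z up, the work surface at z = 0. Lengths are in m, angles in rad, forces in N, time in s.
With the tool pointing down it reaches from about 0.275 to 0.75 m from the base axis. Payload 10.2 kg.
Tool frame: the origin (TCP) lies on the centre line of the jaws, within the pads' length; the fingertips stand 11 mm ahead of it and the grasp point (between the pads) lies 8 mm behind it; z points along the fingers, y is the direction in which the jaws open and shut (so a half turn about z gives the same grasp; the last joint's range is limited). The gripper opens to 85 mm and grips with 20 to 120 N. Pads are 22 mm wide; open, the fingers measure 114 mm over their backs; the gripper's body (76 mm by 85 mm) begins 54 mm behind the grasp point. The pads swing forward as they close: fully open they stand 13 mm farther back than shut.
Start: joints at [-1.444, 0.313, 1.498, -0, 1.331, -0.223], TCP at [0.18, -0.493, 0.242] pointing down, gripper open.
Joint ranges: [-2.94, 2.94], [-0.97, 2.17], [0.19, 2.56], [-1.23, 4.37], [0.02, 3.11], [-2.88, 2.88]. Speed limits (rad/s): [2.39, 2.39, 3.01, 3.14, 3.14, 3.14].

## Interface

Orientations are given as a 3x3 rotation matrix whose columns are the frame's x, y, z axes.
In Python, from workcell import r gives the robot as it stands. The module is installed in compiled form; this text tells all that it offers.
- The arm moves only by the shell command python3 -m crank 'ROWS' [OPENING] [FORCE]. ROWS is JSON, a list of rows, each an object with "xyz": the shift along the tool's x, y, z in units of 50 mm (1.0 is 50 mm), a list of three; "twist": the turn, a rotation vector about the tool's x, y, z in rad, a list of three. A call has 1 to 20 rows; each row shifts and turns the commanded pose from where the row before left it, along the tool's axes as they then stand; what a row does not reach is not made up. A row lasts 1/8 s, in which the tool goes at most 62.5 mm and 10.7 degrees, less where a joint would pass 70% of its speed; a pose out of reach is approached as far as the arm can. A call is refused whole if a number of a shift passes 1 or a number of a turn 0.188, either way. A call with a gripper value outside its range is refused whole. OPENING is the closure in counts, from 0 (fully open) to 255 (shut), set as the call begins (- or left out, the last holds). The fingers move at their own pace and stop on an object; FORCE is the grip in N (left out, the last holds). Time passes only in rows, so rows that do not move let the fingers close. It gives the time, the measured TCP pose, the force and the opening at its end, in the units of the state.
- r.get_state(): the state, without advancing time (a new reading comes with each control period).
- r.snapshot(name): name is "side" or "top"; returns a dict with "image" (480x640x3 uint8, blue, green, red), "depth" (480x640 float32, m along the optical axis (not along the pixel's ray), 0 where there is no reading), "fx", "fy", "cx", "cy" (pixels), "rvec" (rotation vector, rad) and "tvec" (3), from world to camera coordinates, as OpenCV has them. Camera axes: x right, y down, z forward; pixel columns grow to the right and rows downward; lengths in m; the calibration is good to about 2 mm. A picture is of the moment at which its call begins.
- r.hand_in(): hands the job in, once; it reports no verdict.
The state is a dict: "time_s": time; "joints": joint angles; "joint_velocities": joint speeds; "tau": joint torques, N m; "position": TCP position; "tcp_rot": TCP orientation; "force": force on the tool from outside, world axes, zero at the start; "torque": the same for the moment, N m; "gripper_width": finger opening in m.
Only numpy, scipy, OpenCV 4.12 (cv2) and the standard library are available. Lean on these libraries where they do the work, as an engineer would, in place of code of your own. Each camera call takes 0.05 s, during which the arm holds its last target.

## Task

Push the slot scraper along the slotted base rail until it is fully home against its stop, so that it drives the broken bolt stub out of the slot's open end into the catch tray. Then lock it: swing the torque lever clockwise (seen from above) until its clutch slips, seen as the lever running ahead of the hub's index nose, and stop there: a slip of about 10 to 20 degrees, no more. Do not disturb the beaker or the flask.

Things in the scene. Friction and masses are not known exactly. Their poses are not given: they have to be found in the camera images.
- rail: Fixed aluminium T-slotted rail 90 x 310 x 30 mm. Origin on its underside below the slot's centre line; own x across it (away from the robot at yaw 0), own y along the slot, from -160 to +150 mm, z up. Slot: mouth 14 mm wide over a T channel 26 wide, 12 high, floor 10 mm above the bench; closed at -y, open at +y.
- slot_end (a point): Centre of the slot's floor at its open end (rail's x 0, y 150, z 10 mm).
- tray_in (a point): Centre of the floor of the steel catch tray fixed to the rail's open end; axes as the rail's. Inside 87 mm across by 92 mm along the slot, walls 22 mm high, floor 3 mm above the bench.
- scraper (a joint): Slide of the captive scraper along the rail's +y, m: 0 at the closed end, 0.160 fully home on its stop; starts at 0 to 0.05. Resists with about 3 N, stays where left. Its blade fills the slot's channel, the front face 132 mm ahead (+y) of the tab's centre.
- scraper_tab (a point): Centre of the scraper's upright steel tab: 30 mm across the slot, 10 mm thick along it, 37 to 75 mm above the bench. Push its -y face towards the open end. A plate 34 mm wide, top 37 mm above the bench, runs from 15 mm behind the tab to 70 mm ahead and slips under the clamp toe.
- stub_mid (a point): Loose broken T-bolt stub: steel head 21 x 26 x 8 mm under the slot's lips, neck 9 mm across rising 14 mm through the mouth, 22 mm high in all; this point 8 mm above its underside. It cannot be lifted out, only driven out of the open end.
- lever_axis (a point): On the torque lever's vertical axis, 85 mm above the bench, fixed: rail's x 75, y 90 mm, on top of a clamp pillar beside the rail. The pillar's fixed toe reaches over the rail at y 79 to 101 mm, underside 39 mm, top 48 mm above the bench.
- lever_grip (a point): On the torque lever's centre line, 100 mm from its axis, 88 mm above the bench; own x points outwards. Level bar: steel 12 mm thick, then a black handle 18 mm thick from 65 to 130 mm from the axis, over a dark hub 38 mm across with an index nose (16 mm wide, to 48 mm from the axis) that points along the lever until it slips. Under its outer half are only the rail's end, tray and bench.
- spindle (a joint): Turn of the clamp spindle (hub and index nose), rad, growing clockwise seen from above. Drawn between 0 and 0.8; seated at 1.4, a rigid stop. Running resistance 0.4 N m. At 0 the lever points 120 degrees anticlockwise of the rail's own +x, at 1.4 about 40 degrees.
- lever (a joint): Slip of the lever relative to the hub, rad, clockwise positive: 0 (in line with the index nose) until the spindle is seated; then the clutch slips at a steady 1.1 N m (11 N at the grip point). It stays where it is left; it does not spring back. Slip beyond 0.4 is too much.
- beaker_mid (a point): Centre of a loose glass beaker 60 mm across, 75 mm high, beyond the rail's closed end.
- flask_mid (a point): Centre line of a loose conical glass flask 66 mm across its foot, 92 mm high, 45 mm above its underside; on the far side of the rail.

How it is judged:
On the way, in this order (a step that is already met when the one before it is completed fails the run):
1. the scraper is fully home and the stub lies in the catch tray (value of joint scraper above 0.154 m and z of stub_mid in the frame of tray_in below 0.02 m and y of stub_mid in the frame of slot_end above 0.008 m), for 0.2 s.
2. the torque lever has slipped with the spindle seated (value of joint lever above 0.1 rad and value of joint spindle above 1.35 rad), for 0.2 s.
At the end, for the whole second after the job is handed in: The scraper is within 6 mm of fully home, the stub lies in the catch tray, the spindle is seated (above 1.35 rad), and the lever has slipped by 0.1 to 0.4 rad (all of step 1 and all of step 2 and x of stub_mid in the frame of tray_in between -0.045 and 0.045 m and y of stub_mid in the frame of tray_in below 0.048 m and value of joint lever below 0.4 rad); the robot touches nothing.
It fails at once if the lever is driven on after it slips (more than 0.4 rad) (value of joint lever above 0.4 rad).
It fails at once if the beaker or the flask is moved by more than 30 mm or tipped over (distance of any of beaker_mid, flask_mid from where it was at the start of the episode above 0.03 m or angle between any of beaker_mid, flask_mid's own z axis and vertical above 0.5 rad).
It also fails if it takes over 58 s, if anything falls off the work surface, if the arm or the gripper's body presses on something with over 40 N, if the wrist force passes 120 N, or if a joint passes its speed limit or range.

## Working session

There is one attempt and no reset: what is moved stays moved. The work goes in short steps, Python scripts to look and compute and a shell command to move; the robot and the scene stay as the last step left them, time stands still between calls to the robot, and variables do not carry over. Pictures are saved under pics/ and viewed, and the job is handed in when it is done.

```bash
mkdir -p pics
cat > h.py <<'E'
from workcell import r
import numpy as np, cv2
def snap(n,name):
    s=r.snapshot(n); cv2.imwrite('pics/%s.png'%name,s['image']); np.savez('/tmp/%s.npz'%name,**s); return s
def ray(s,u,v):
    R=cv2.Rodrigues(np.array(s['rvec'],float))[0]; t=np.array(s['tvec'],float).ravel()
    d=R.T@np.array([(u-s['cx'])/s['fx'],(v-s['cy'])/s['fy'],1.]); return -R.T@t,d
def atz(s,u,v,z):
    o,d=ray(s,u,v); return o+d*(z-o[2])/d[2]
def dep(s,u,v):
    o,d=ray(s,u,v); return o+d*float(s['depth'][int(v),int(u)])
def proj(s,p):
    return cv2.projectPoints(np.array(p,float).reshape(-1,3),np.array(s['rvec'],float),np.array(s['tvec'],float),np.array([[s['fx'],0,s['cx']],[0,s['fy'],s['cy']],[0,0,1.]]),None)[0].reshape(-1,2)
E
python3 - <<'E'
from h import *
for n in('top','side'):
    s=snap(n,n+'0'); o,d=ray(s,320,240); print(n,o,d,s['fx'])
st=r.get_state(); print(st['time_s'],st['position'],st['tcp_rot'],st['gripper_width'])
E
```

```text
top [ 0.37676298 -0.01567032  0.96733346] [ 0.17503548 -0.01941758 -0.98437377] 593.0568571887321
side [0.18420508 0.527847   0.57936659] [ 0.43067784 -0.65236224 -0.62385769] 511.2150384470225
0.1 [ 0.17987271 -0.49299396  0.24178071] [[ 9.39437214e-01  3.42721013e-01 -1.70801635e-04]
 [ 3.42720970e-01 -9.39436511e-01  1.17406413e-03]
 [ 2.41919157e-04 -1.16149684e-03 -9.99999296e-01]] 0.08561195660260777
```

View pics/top0.png

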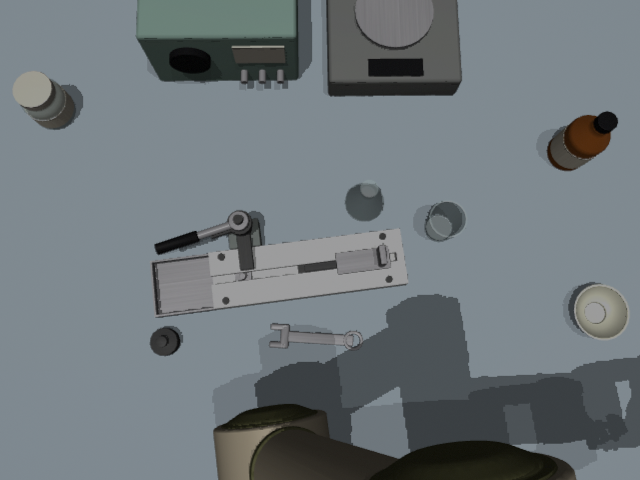

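View pics/side0.png

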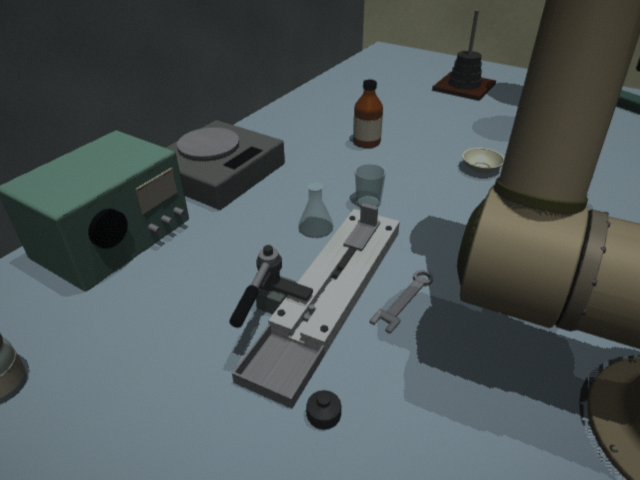

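The top view shows the rail running left to right, with the tray at the left (155–210, 285). The tab is at (383,256), the lever hub at (240,222), the handle end at (158,247), the beaker at (443,222) and the flask at (366,200). I'll enlarge it for measurement.

Run:
```python
import cv2
a=cv2.imread('pics/top0.png')
cv2.imwrite('pics/c1.png',cv2.resize(a[180:330,140:340],None,fx=4,fy=4,interpolation=cv2.INTER_CUBIC))
cv2.imwrite('pics/c2.png',cv2.resize(a[180:310,310:480],None,fx=4.5,fy=4.5,interpolation=cv2.INTER_CUBIC))
```

```text
(no output)
```

View pics/c1.png

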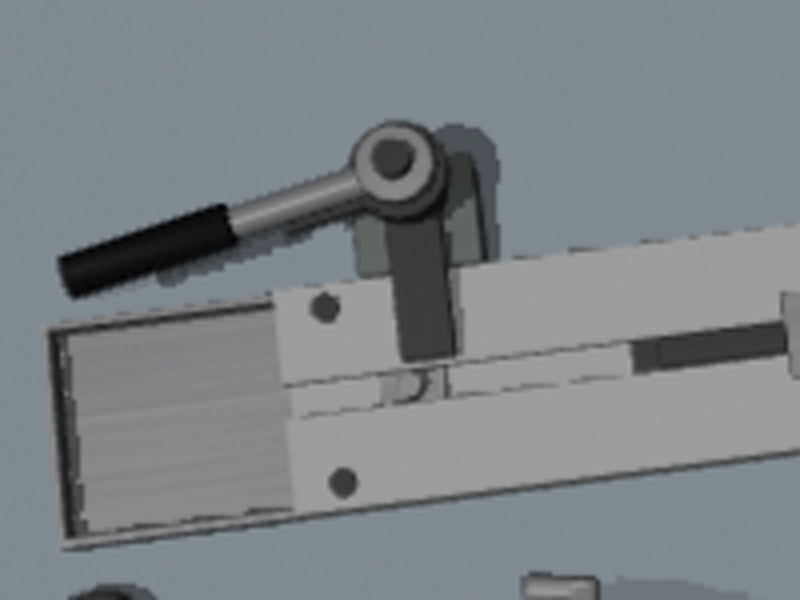

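View pics/c2.png

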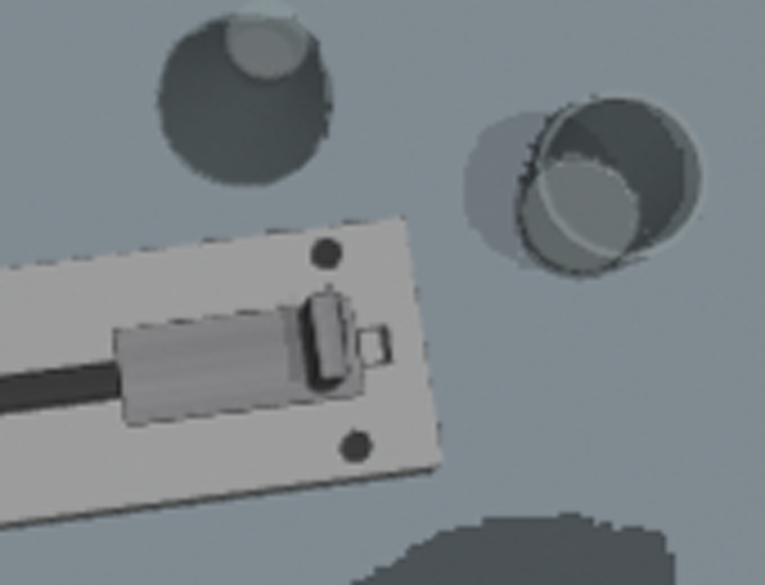

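```bash
cat > meas.py <<'E'
from h import *
s=dict(np.load('/tmp/top0.npz'))
P=[atz(s,400,228.4,.03),atz(s,407.3,283.8,.03),atz(s,208.75,253,.03),atz(s,214.2,308,.03)]
w=[(45,-160),(-45,-160),(45,150),(-45,150)]
A=[];b=[]
# similarity fit (rigid)
Q=np.array([p[:2] for p in P]);W=np.array(w)/1e3
H=(W-W.mean(0)).T@(Q-Q.mean(0)); th=np.arctan2(H[0,1]-H[1,0],H[0,0]+H[1,1])
R2=np.array([[np.cos(th),-np.sin(th)],[np.sin(th),np.cos(th)]]); t2=Q.mean(0)-R2@W.mean(0)
def toW(x,y): return R2@np.array([x,y])+t2
def toR(p): return R2.T@(np.array(p)[:2]-t2)
if __name__=='__main__':
    print('yaw',np.degrees(th),'orig',t2); print((Q-(W@R2.T+t2))*1e3)
    tab=atz(s,383.3,254.7,.075); print('tab',tab,toR(tab))
    print('blade',toR(atz(s,298,269,.015)),'stub',toR(atz(s,242,276,.032)))
    print('hub',toR(atz(s,238.2,219.5,.1)), toW(.075,.09))
    g=atz(s,(157.3),(249),.09); g2=atz(s,198,236.5,.09);print('handle end',g,toR(g),toR(g2))
    print('beaker',atz(s,310+580/4.5,180+215/4.5,.0),'flask',atz(s,310+245/4.5,180+100/4.5,0))
    print('beaker rail',toR(atz(s,310+580/4.5,180+215/4.5,.0)),toR(atz(s,310+245/4.5,180+100/4.5,0)))
    print(r.get_state()['time_s'])
E
python3 meas.py
```

```text
yaw 6.459602551078384 orig [ 0.49784756 -0.00963794]
[[ 0.25238197 -0.12162678]
 [-0.16409052  1.88846602]
 [-1.03626508 -0.96028133]
 [ 0.94797363 -0.80655791]]
tab [ 0.51143648 -0.12944337  0.075     ] [ 2.42176284e-05 -1.20573634e-01]
blade [0.00238923 0.01129628] stub [0.00027918 0.10039784]
hub [0.07638284 0.09031998] [0.56224618 0.08822839]
handle end [0.52222759 0.20989405 0.09      ] [0.04892318 0.21539545] [0.06024274 0.15363113]
beaker [ 0.5669576  -0.23353897  0.        ] flask [ 0.61220157 -0.11035396  0.        ]
beaker rail [ 0.04348183 -0.23025464] [ 0.1022972  -0.11294175]
0.1
```

```bash
cat > plan.py <<'E'
from meas import *
def plan(xr,yr,z,yaw_rail):
    st=r.get_state(); R=np.array(st['tcp_rot']); p=np.array(st['position'])
    t=np.r_[toW(xr,yr),z]; y=np.radians(yaw_rail)+th
    Rt=np.array([[np.cos(y),np.sin(y),0],[np.sin(y),-np.cos(y),0],[0,0,-1.]])
    rv=cv2.Rodrigues(R.T@Rt)[0].ravel()
    print('target',t,'twist first',rv.round(3),'then shift/50mm in new axes',(Rt.T@(t-p)/.05).round(3))
E
python3 -c "
from plan import *
plan(0,-.160,.2,90)"
```

```text
target [ 0.51584798 -0.16862216  0.2       ] twist first [-1.000e-03 -1.000e-03 -1.334e+00] then shift/50mm in new axes [5.69  7.407 0.836]
```

```bash
python3 -m crank '[{"xyz":[0,0,0],"twist":[0,0,-0.167]},{"xyz":[0,0,0],"twist":[0,0,-0.167]},{"xyz":[0,0,0],"twist":[0,0,-0.167]},{"xyz":[0,0,0],"twist":[0,0,-0.167]},{"xyz":[0,0,0],"twist":[0,0,-0.167]},{"xyz":[0,0,0],"twist":[0,0,-0.167]},{"xyz":[0,0,0],"twist":[0,0,-0.167]},{"xyz":[0,0,0],"twist":[0,0,-0.167]},{"xyz":[0.57,0.74,0],"twist":[0,0,0]},{"xyz":[0.57,0.74,0],"twist":[0,0,0]},{"xyz":[0.57,0.74,0],"twist":[0,0,0]},{"xyz":[0.57,0.74,0],"twist":[0,0,0]},{"xyz":[0.57,0.74,0],"twist":[0,0,0]},{"xyz":[0.57,0.74,0],"twist":[0,0,0]},{"xyz":[0.57,0.74,0],"twist":[0,0,0]},{"xyz":[0.57,0.74,0],"twist":[0,0,0]},{"xyz":[0.57,0.74,0.4],"twist":[0,0,0]},{"xyz":[0.57,0.74,0.4],"twist":[0,0,0]},{"xyz":[0,0,0],"twist":[0,0,0]}]' 255 60
python3 - <<'E'
from plan import *
plan(0,-.157,.065,90)
snap('side','side1');snap('top','top1')
E
```

```text
time_s: 2.48
position: [0.5154, -0.1653, 0.2003]
tcp_rot: [[-0.118, 0.993, -0.003], [0.993, 0.118, 0.002], [0.002, -0.003, -1.0]]
force: [-0.6, 0.0, 0.2]
gripper_width: -0.0001
target [ 0.51551048 -0.16564121  0.065     ] twist first [-0.003 -0.002  0.006] then shift/50mm in new axes [-8.000e-03  2.000e-03  2.707e+00]
```

View pics/side1.png

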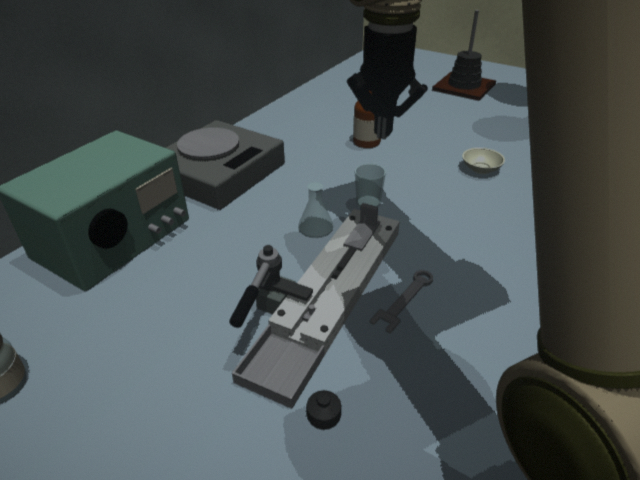

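The closed gripper hangs above the tab's rear side at (385,125), well clear of the beaker at (370,175). Next I descend.

```bash
python3 -m crank '[{"xyz":[0,0,0.6],"twist":[0,0,0]},{"xyz":[0,0,0.6],"twist":[0,0,0]},{"xyz":[0,0,0.6],"twist":[0,0,0]},{"xyz":[0,0,0.5],"twist":[0,0,0]},{"xyz":[0,0,0.4],"twist":[0,0,0]},{"xyz":[0,0,0],"twist":[0,0,0]}]'
python3 - <<'E'
from plan import *
s=snap('side','side2')
cv2.imwrite('pics/c3.png',cv2.resize(s['image'][60:300,280:480],None,fx=2.5,fy=2.5))
s=snap('top','top2')
cv2.imwrite('pics/c4.png',cv2.resize(s['image'][150:330,240:480],None,fx=3,fy=3))
E
```

```text
time_s: 3.32
position: [0.5139, -0.1684, 0.0669]
tcp_rot: [[-0.113, 0.994, -0.002], [0.994, 0.113, 0.001], [0.001, -0.001, -1.0]]
force: [-0.5, 0.0, 0.1]
gripper_width: -0.0001
```

View pics/c3.png

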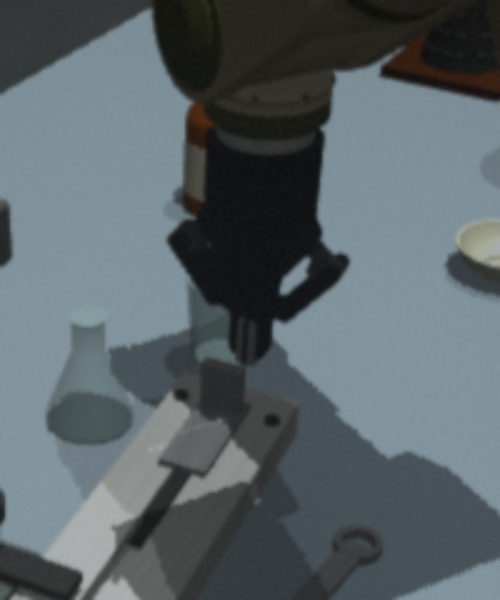

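View pics/c4.png

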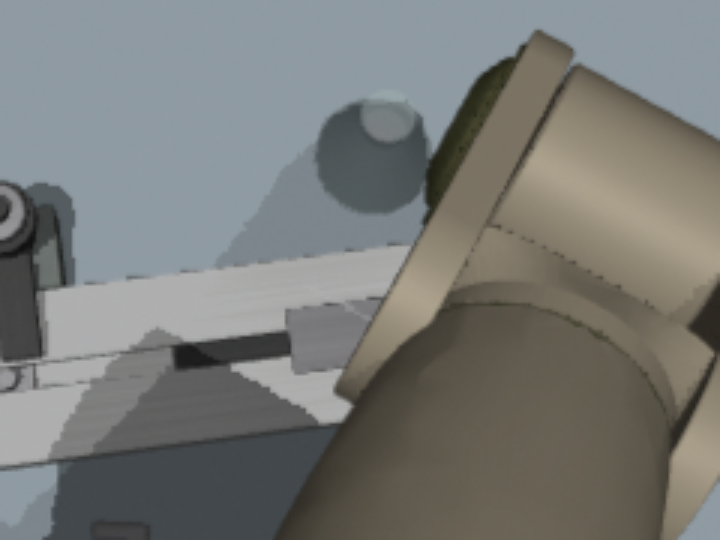

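```bash
python3 -c "
from plan import *
plan(0,-.157,.065,90); print(toR(r.get_state()['position']),r.get_state()['force'])"
```

```text
target [ 0.51551048 -0.16564121  0.065     ] twist first [0.001 0.001 0.001] then shift/50mm in new axes [0.057 0.018 0.068]
[-0.00091899 -0.15983394] [ 0.06350647 -0.39847362  0.78487197]
```

```bash
python3 -m crank '[{"xyz":[0.1,0,0.1],"twist":[0,0,0]},{"xyz":[0.15,0,0],"twist":[0,0,0]},{"xyz":[0.15,0,0],"twist":[0,0,0]},{"xyz":[0.15,0,0],"twist":[0,0,0]},{"xyz":[0.2,0,0],"twist":[0,0,0]},{"xyz":[0.2,0,0],"twist":[0,0,0]},{"xyz":[0.2,0,0],"twist":[0,0,0]},{"xyz":[0.2,0,0],"twist":[0,0,0]},{"xyz":[0.2,0,0],"twist":[0,0,0]},{"xyz":[0.2,0,0],"twist":[0,0,0]},{"xyz":[0.2,0,0],"twist":[0,0,0]},{"xyz":[0.2,0,0],"twist":[0,0,0]},{"xyz":[0.2,0,0],"twist":[0,0,0]},{"xyz":[0,0,0],"twist":[0,0,0]}]'
python3 - <<'E'
from plan import *
st=r.get_state(); print(toR(st['position']),st['position'][2],st['force'])
s=snap('side','side3')
cv2.imwrite('pics/c5.png',cv2.resize(s['image'][150:410,200:460],None,fx=2.3,fy=2.3))
E
```

```text
time_s: 5.18
position: [0.501, -0.0499, 0.0621]
tcp_rot: [[-0.115, 0.993, -0.001], [0.993, 0.115, 0.001], [0.001, -0.001, -1.0]]
force: [0.5, 1.0, 0.4]
gripper_width: 0.0003
[-0.00142571 -0.04032211] 0.06206910522660024 [0.47385304 1.04087922 0.35800937]
```

View pics/c5.png

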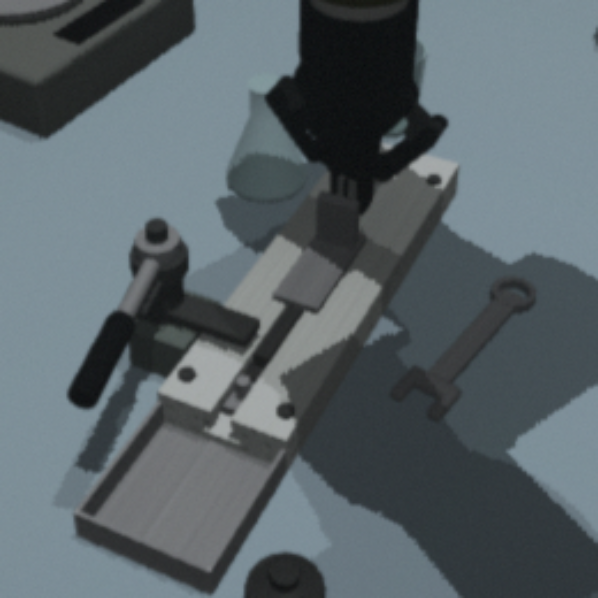

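The tab has moved along the rail with the finger behind it, and the stub (235,385 in the crop) is near the slot's open end. I keep pushing.

```bash
python3 -m crank '[{"xyz":[0.15,0,0],"twist":[0,0,0]},{"xyz":[0.15,0,0],"twist":[0,0,0]},{"xyz":[0.15,0,0],"twist":[0,0,0]},{"xyz":[0.15,0,0],"twist":[0,0,0]},{"xyz":[0.1,0,0],"twist":[0,0,0]},{"xyz":[0.1,0,0],"twist":[0,0,0]}]'
python3 - <<'E'
from plan import *
st=r.get_state(); print(toR(st['position']),st['position'][2],st['force'])
s=snap('side','side4')
cv2.imwrite('pics/c6.png',cv2.resize(s['image'][150:410,200:460],None,fx=2.3,fy=2.3))
E
```

```text
time_s: 5.98
position: [0.4965, -0.0108, 0.0623]
tcp_rot: [[-0.115, 0.993, -0.0], [0.993, 0.115, 0.0], [0.0, -0.0, -1.0]]
force: [-0.0, -3.5, -3.0]
gripper_width: 0.0002
[-0.00145022 -0.00103493] 0.062254103575326736 [-0.03629992 -3.45868631 -3.01658004]
```

View pics/c6.png

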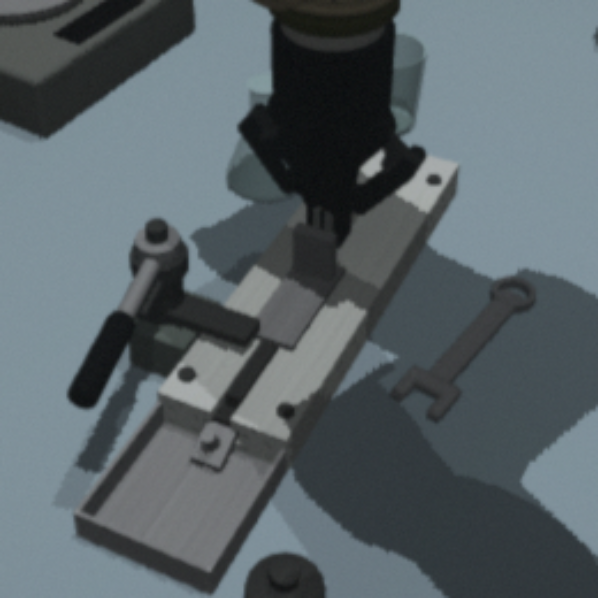

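The stub is just leaving the slot at (210,445) in the crop. I push on in small steps to the stop.

```bash
for i in 1 2; do python3 -m crank '[{"xyz":[0.08,0,0],"twist":[0,0,0]},{"xyz":[0.08,0,0],"twist":[0,0,0]},{"xyz":[0.04,0,0],"twist":[0,0,0]}]' | egrep 'force|position'; done
python3 - <<'E'
from plan import *
st=r.get_state(); print(toR(st['position']),st['position'][2],st['force'])
s=snap('side','side5')
cv2.imwrite('pics/c7.png',cv2.resize(s['image'][150:410,200:460],None,fx=2.3,fy=2.3))
E
```

```text
position: [0.4955, -0.001, 0.0623]
force: [-0.6, -3.4, -1.7]
position: [0.4947, 0.0062, 0.0624]
force: [-2.2, -30.9, -4.0]
[-0.00129574  0.01612236] 0.062427546135533904 [ -2.20802262 -30.88520052  -3.95193828]
```

View pics/c7.png

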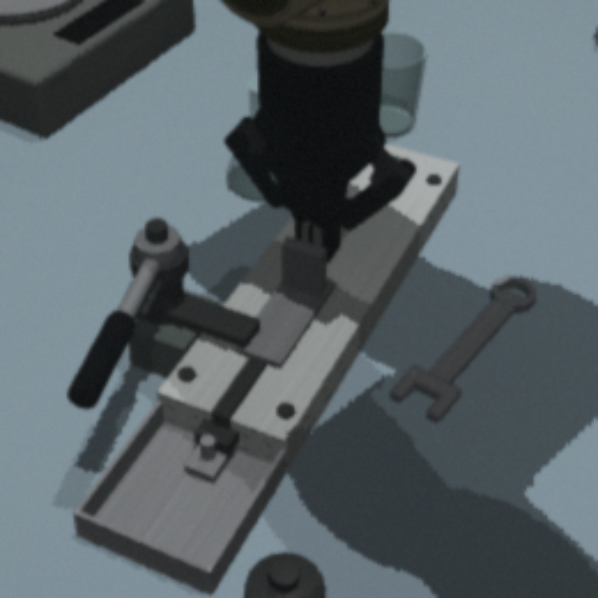

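```bash
python3 -m crank '[{"xyz":[0,0,0],"twist":[0,0,0]}]' | egrep 'force|position'; python3 -m crank '[{"xyz":[-0.2,0,0],"twist":[0,0,0]},{"xyz":[-0.4,0,0],"twist":[0,0,0]},{"xyz":[0,0,-0.7],"twist":[0,0,0]},{"xyz":[0,0,-0.9],"twist":[0,0,0]},{"xyz":[0,0,-0.9],"twist":[0,0,0]}]'
python3 - <<'E'
from plan import *
s=snap('side','side6')
cv2.imwrite('pics/c8.png',cv2.resize(s['image'][290:400,230:340],None,fx=5,fy=5,interpolation=cv2.INTER_CUBIC))
s=snap('top','top6')
cv2.imwrite('pics/c9.png',cv2.resize(s['image'][190:330,140:340],None,fx=4,fy=4,interpolation=cv2.INTER_CUBIC))
E
```

```text
position: [0.4947, 0.0062, 0.0624]
force: [-2.8, -22.6, -2.1]
time_s: 7.58
position: [0.4978, -0.0206, 0.1888]
tcp_rot: [[-0.115, 0.993, 0.0], [0.993, 0.115, 0.001], [0.001, 0.001, -1.0]]
force: [0.6, 0.1, 0.3]
gripper_width: -0.0
```

View pics/c8.png

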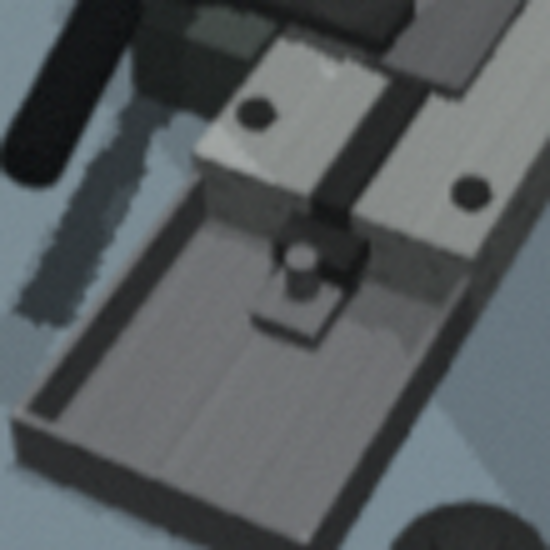

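View pics/c9.png

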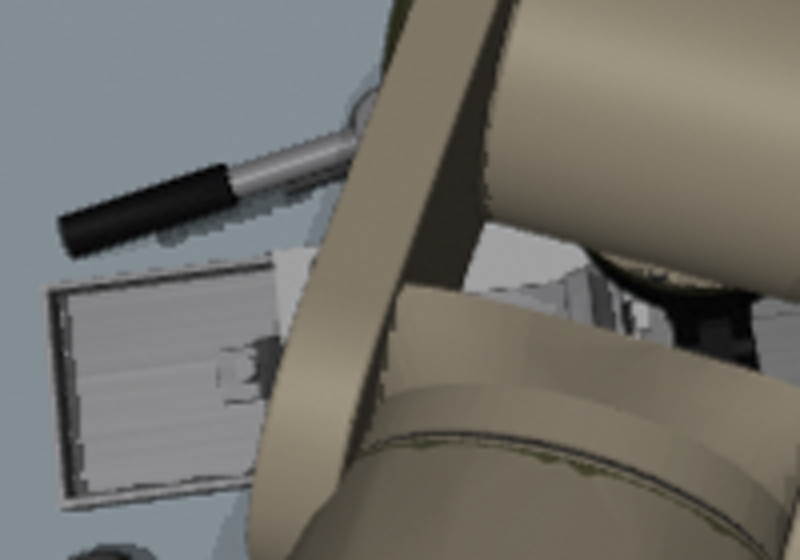

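The stub lies flat in the tray at (300,290) in the crop, and the blade protrudes past the slot end. The stop was felt at 31 N, so step 1 is done. Next is the lever, with a pre-contact pose on its robot side.

```bash
cat >> plan.py <<'E'
def lev(a,rr,off):
    a=np.radians(a); u=np.array([np.cos(a),np.sin(a)]); n=np.array([-u[1],u[0]])
    return np.array([.075,.09])+rr*u+off*n
E
python3 - <<'E'
from plan import *
# lever angle from top6
s=dict(np.load('/tmp/top6.npz'))
for px in [(65,237),(228,188)]:
    p=toR(atz(s,140+px[0]/4,190+px[1]/4,.093)); d=p-[.075,.09]; print(p,np.degrees(np.arctan2(d[1],d[0])),np.hypot(*d))
q=lev(102,.103,.042); print(q); plan(q[0],q[1],.189,192); print(r.get_state()['joints'])
E
```

```text
[0.04816146 0.21625612] 102.00085885695806 0.12907716467357802
[0.05905277 0.15467868] 103.85063778276451 0.06661566119847298
[0.0125029  0.18201691]
target [0.4897937  0.17263004 0.189     ] twist first [ 0.004  0.009 -1.778] then shift/50mm in new axes [-1.037  3.739  0.057]
[-2.77301382e-01  3.00737940e-01  1.65201404e+00  1.09896202e-03
  1.17995924e+00 -3.93055429e-01]
```

```bash
python3 -m crank '[{"xyz":[0,0,0],"twist":[0,0,-0.178]},{"xyz":[0,0,0],"twist":[0,0,-0.178]},{"xyz":[0,0,0],"twist":[0,0,-0.178]},{"xyz":[0,0,0],"twist":[0,0,-0.178]},{"xyz":[0,0,0],"twist":[0,0,-0.178]},{"xyz":[0,0,0],"twist":[0,0,-0.178]},{"xyz":[0,0,0],"twist":[0,0,-0.178]},{"xyz":[0,0,0],"twist":[0,0,-0.178]},{"xyz":[0,0,0],"twist":[0,0,-0.178]},{"xyz":[0,0,0],"twist":[0,0,-0.178]},{"xyz":[-0.2,0.7,0],"twist":[0,0,0]},{"xyz":[-0.2,0.7,0],"twist":[0,0,0]},{"xyz":[-0.2,0.7,0],"twist":[0,0,0]},{"xyz":[-0.2,0.7,0],"twist":[0,0,0]},{"xyz":[-0.2,0.7,0],"twist":[0,0,0]},{"xyz":[0,0,0],"twist":[0,0,0]},{"xyz":[0,0,0],"twist":[0,0,0]}]'
python3 - <<'E'
from plan import *
q=lev(102,.103,.042);plan(q[0],q[1],.08,192)
s=snap('side','side7');s=snap('top','top7')
E
```

```text
time_s: 9.8
position: [0.4894, 0.1604, 0.1869]
tcp_rot: [[-0.948, -0.319, -0.001], [-0.319, 0.948, 0.0], [0.001, 0.0, -1.0]]
force: [-0.7, -0.1, 0.1]
gripper_width: 0.0003
target [0.4897937  0.17263004 0.08      ] twist first [ 0.    -0.001  0.002] then shift/50mm in new axes [-0.085  0.229  2.138]
```

View pics/side7.png

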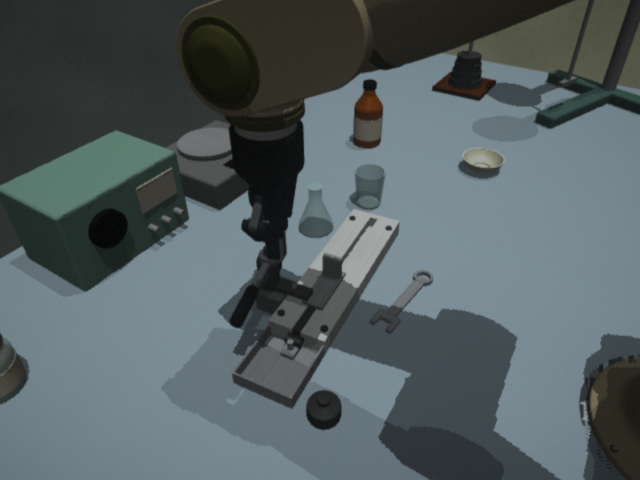

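View pics/top7.png

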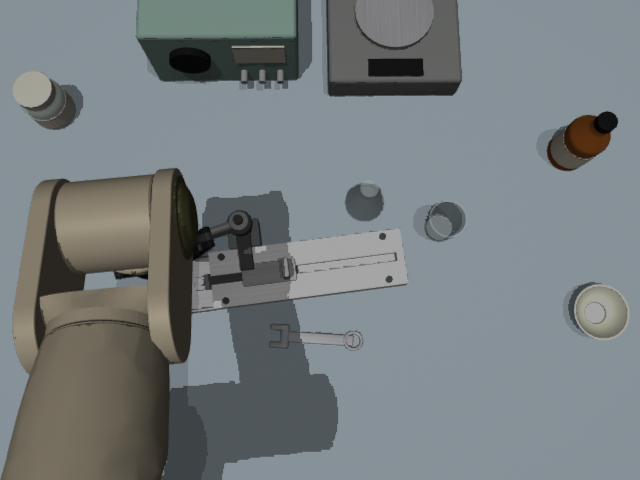

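The scraper is home, with the tab at (288,268). The fingers are on the robot side of the handle, above it. Now I descend.

```bash
python3 -m crank '[{"xyz":[0,0.2,0],"twist":[0,0,0]},{"xyz":[0,0,0.6],"twist":[0,0,0]},{"xyz":[0,0,0.6],"twist":[0,0,0]},{"xyz":[0,0,0.5],"twist":[0,0,0]},{"xyz":[0,0,0.4],"twist":[0,0,0]},{"xyz":[0,0,0],"twist":[0,0,0]}]'
python3 - <<'E'
from plan import *
q=lev(102,.103,.020);plan(q[0],q[1],.08,192)
s=snap('side','side8')
cv2.imwrite('pics/c10.png',cv2.resize(s['image'][150:410,180:400],None,fx=2.3,fy=2.3))
t=dict(np.load('/tmp/top7.npz'))
cv2.imwrite('pics/c11.png',cv2.resize(t['image'][230:320,190:340],None,fx=5,fy=5,interpolation=cv2.INTER_CUBIC))
E
```

```text
time_s: 10.65
position: [0.4855, 0.1702, 0.0814]
tcp_rot: [[-0.948, -0.318, -0.003], [-0.318, 0.948, -0.0], [0.003, 0.001, -1.0]]
force: [-0.9, -0.2, 0.2]
gripper_width: 0.0001
target [0.51066173 0.17959603 0.08      ] twist first [ 0.001 -0.003  0.002] then shift/50mm in new axes [-0.536  0.02   0.027]
```

View pics/c10.png

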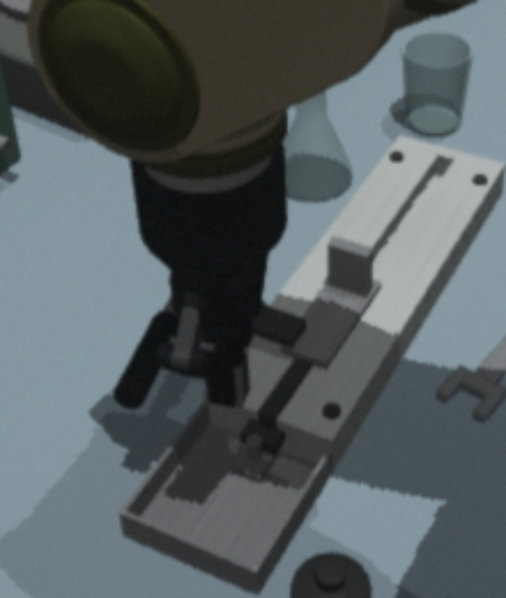

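View pics/c11.png

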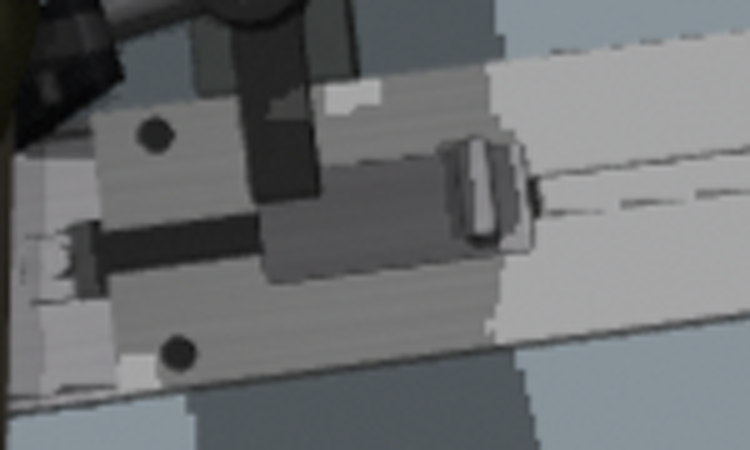

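```bash
python3 -m crank '[{"xyz":[-0.2,0,0],"twist":[0,0,0]},{"xyz":[-0.2,0,0],"twist":[0,0,0]},{"xyz":[-0.12,0,0],"twist":[0,0,0]},{"xyz":[-0.208,0.03,0],"twist":[0,0,0.1]},{"xyz":[-0.208,0.03,0],"twist":[0,0,0.1]},{"xyz":[-0.208,0.03,0],"twist":[0,0,0.1]},{"xyz":[-0.208,0.03,0],"twist":[0,0,0.1]},{"xyz":[0,0,0],"twist":[0,0,0]}]'
cat >> plan.py <<'E'
def tool():
    st=r.get_state(); p=toR(st['position'])-[.075,.09]; x=np.array(st['tcp_rot'])[:2,0]; x=R2.T@x
    u=np.array([-(-x[1]),-x[0]])  # tool y in rail (rotate x by -90)
    u=np.array([x[1],-x[0]])
    print('lever angle if touching',np.degrees(np.arctan2(u[1],u[0])),'r',p@u,'off',p@x,'z',st['position'][2],'F tool',np.array(st['tcp_rot']).T@st['force'],'t',st['time_s'])
    rr=np.hypot(*p); a=np.degrees(np.arctan2(p[1],p[0])); print('polar',a,rr,'lever est',a-np.degrees(np.arcsin(.02/rr)))
E
python3 - <<'E'
from plan import *
tool(); s=snap('side','side9')
cv2.imwrite('pics/c12.png',cv2.resize(s['image'][150:410,180:400],None,fx=2.3,fy=2.3))
E
```

```text
time_s: 11.7
position: [0.5511, 0.1916, 0.0822]
tcp_rot: [[-0.997, 0.075, 0.0], [0.075, 0.997, 0.0], [-0.0, 0.0, -1.0]]
force: [-0.1, -0.4, 0.1]
gripper_width: 0.0001
lever angle if touching 79.24899502118046 r 0.1022650584204115 off 0.01890127950332633 z 0.0822282350614603 F tool [ 0.0581474  -0.44921035 -0.07028739] t 11.7
polar 89.7205938004554 0.1039971214259631 lever est 78.63279380562308
```

View pics/c12.png

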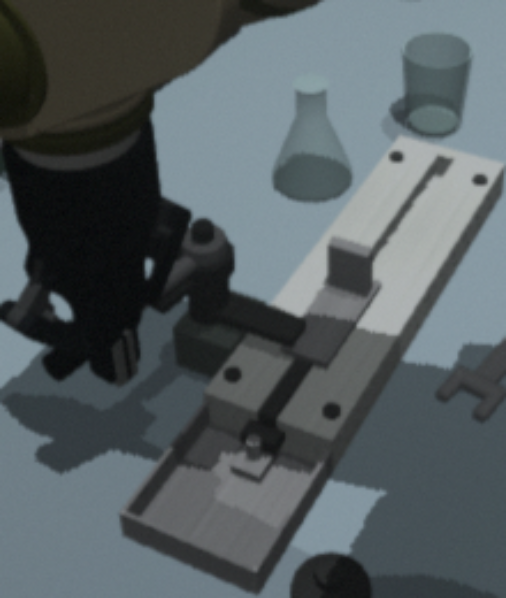

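```bash
python3 -m crank '[{"xyz":[-0.208,0.03,0],"twist":[0,0,0.1]},{"xyz":[-0.208,0.03,0],"twist":[0,0,0.1]},{"xyz":[-0.208,0.03,0],"twist":[0,0,0.1]},{"xyz":[-0.208,0.03,0],"twist":[0,0,0.1]},{"xyz":[-0.208,0.03,0],"twist":[0,0,0.1]}]'
python3 - <<'E'
from plan import *
tool(); s=snap('side','side10')
cv2.imwrite('pics/c13.png',cv2.resize(s['image'][150:410,180:400],None,fx=2.3,fy=2.3))
s=snap('top','top10')
cv2.imwrite('pics/c14.png',cv2.resize(s['image'][150:330,100:340],None,fx=3,fy=3))
E
```

```text
time_s: 12.38
position: [0.6015, 0.1848, 0.0821]
tcp_rot: [[-0.838, 0.545, -0.002], [0.545, 0.838, 0.0], [0.002, -0.001, -1.0]]
force: [-4.5, 0.3, 0.8]
gripper_width: -0.0001
lever angle if touching 50.503337721385705 r 0.1023804941707366 off 0.01979453798604412 z 0.0820875253669541 F tool [ 3.97602694 -2.22671929 -0.77864536] t 12.375
polar 61.446049534756185 0.10427670647322063 lever est 50.38835317370579
```

View pics/c13.png

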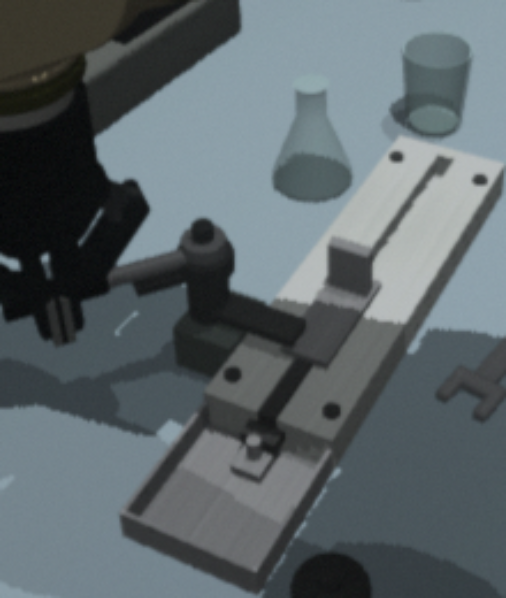

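View pics/c14.png

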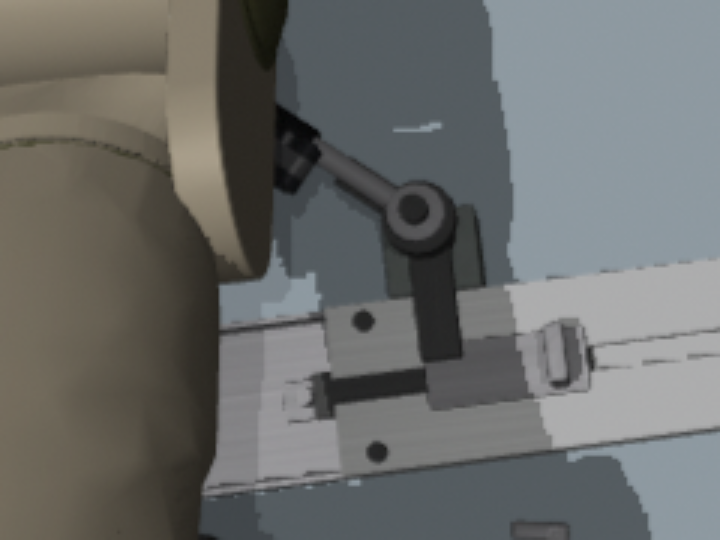

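```bash
python3 -m crank '[{"xyz":[-0.166,0.025,0],"twist":[0,0,0.08]},{"xyz":[-0.125,0.02,0],"twist":[0,0,0.06]}]'>/dev/null; python3 -c "
from plan import *
tool()"
for i in 1 2 3; do python3 -m crank '[{"xyz":[-0.083,0.014,0],"twist":[0,0,0.04]}]' >/dev/null; python3 -c "
from plan import *
tool()"; done
```

```text
lever angle if touching 42.63782220031265 r 0.10246966742263078 off 0.019599846144462814 z 0.08204556675030247 F tool [ 4.27927685 -1.11839655 -0.29980179] t 12.725
polar 53.46625829199465 0.10432743140386379 lever est 42.41400599088626
lever angle if touching 40.314796730637 r 0.10243825227616252 off 0.019489113979551626 z 0.0820700482421971 F tool [ 8.71488603 -2.51910252 -1.40078411] t 12.85
polar 51.08671570208211 0.10427581365668724 lever est 40.02892347103982
lever angle if touching 38.01840981287345 r 0.10233120522384784 off 0.020609417969294826 z 0.08183183289690718 F tool [11.14072593 -2.42216985 -1.74799969] t 12.975
polar 49.40540372910739 0.10438672342460291 lever est 38.35950811741656
lever angle if touching 35.73348239916562 r 0.10229376526776246 off 0.020733186331609987 z 0.08184793216630128 F tool [11.7853136  -3.78153435 -1.81797702] t 13.1
polar 47.191139171241645 0.10437456270012574 lever est 36.14394040988778
```

The force rose from 4 N to 11 N at about 40°, so the spindle is seated and the clutch is slipping. I add about 9° more.

```bash
python3 -m crank '[{"xyz":[-0.083,0.014,0],"twist":[0,0,0.04]},{"xyz":[-0.083,0.014,0],"twist":[0,0,0.04]},{"xyz":[-0.083,0.014,0],"twist":[0,0,0.04]},{"xyz":[-0.083,0.014,0],"twist":[0,0,0.04]},{"xyz":[0,0,0],"twist":[0,0,0]}]'>/dev/null
python3 - <<'E'
from plan import *
tool()
s=snap('top','top11')
cv2.imwrite('pics/c15.png',cv2.resize(s['image'][160:300,180:320],None,fx=4.2,fy=4.2,interpolation=cv2.INTER_CUBIC))
s=snap('side','side11')
cv2.imwrite('pics/c16.png',cv2.resize(s['image'][150:410,180:400],None,fx=2.3,fy=2.3))
E
```

```text
lever angle if touching 26.600832212073275 r 0.10218771489035816 off 0.020191819737468197 z 0.08185136571012237 F tool [ 8.59019811 -5.11637131 -1.49552849] t 13.725
polar 37.778227745474325 0.10416402281578423 lever est 26.708418260829653
```

View pics/c15.png

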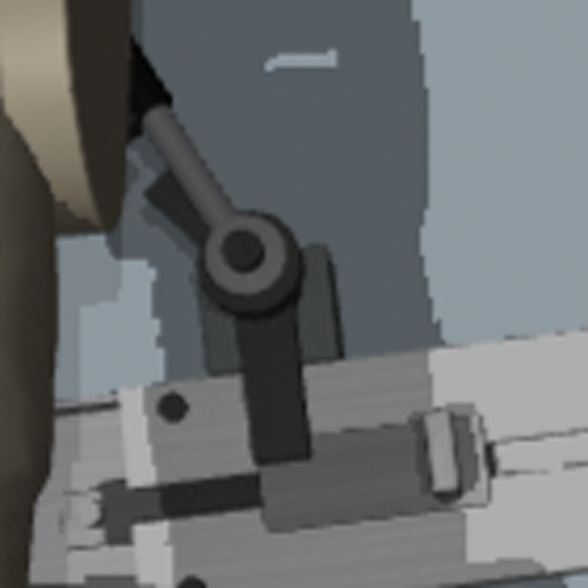

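View pics/c16.png

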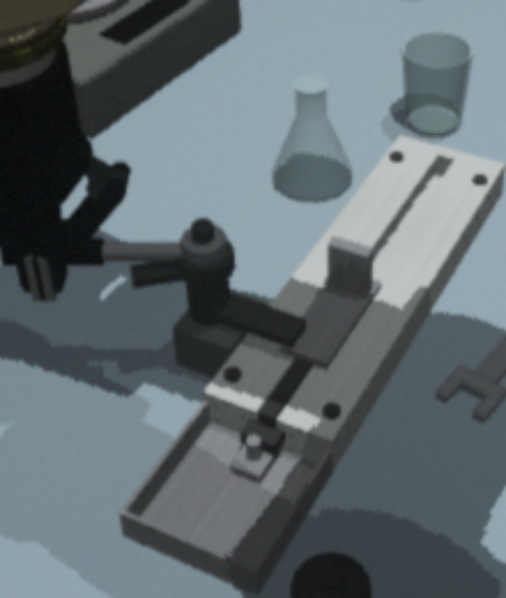

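The lever now leads the index nose, by roughly 13°, which is within range. I back off and check.

```bash
python3 -m crank '[{"xyz":[0.3,0,0],"twist":[0,0,0]},{"xyz":[0.6,0.2,0],"twist":[0,0,0]},{"xyz":[0.3,0.3,-0.5],"twist":[0,0,0]},{"xyz":[0,0.5,-1],"twist":[0,0,0]},{"xyz":[0.4,0.5,-1],"twist":[0,0,0]},{"xyz":[0.8,0.5,0],"twist":[0,0,0]},{"xyz":[0.8,0.3,0],"twist":[0,0,0]},{"xyz":[0,0,0],"twist":[0,0,0]},{"xyz":[0,0,0],"twist":[0,0,0]}]'
python3 - <<'E'
from plan import *
s=snap('top','top12')
cv2.imwrite('pics/c17.png',cv2.resize(s['image'][160:300,180:320],None,fx=4.2,fy=4.2,interpolation=cv2.INTER_CUBIC))
s=snap('side','side12')
E
```

```text
time_s: 14.95
position: [0.648, 0.3566, 0.2073]
tcp_rot: [[-0.544, 0.839, 0.001], [0.839, 0.544, -0.0], [-0.001, 0.0, -1.0]]
force: [0.8, -0.0, 0.1]
gripper_width: -0.0
```

View pics/c17.png

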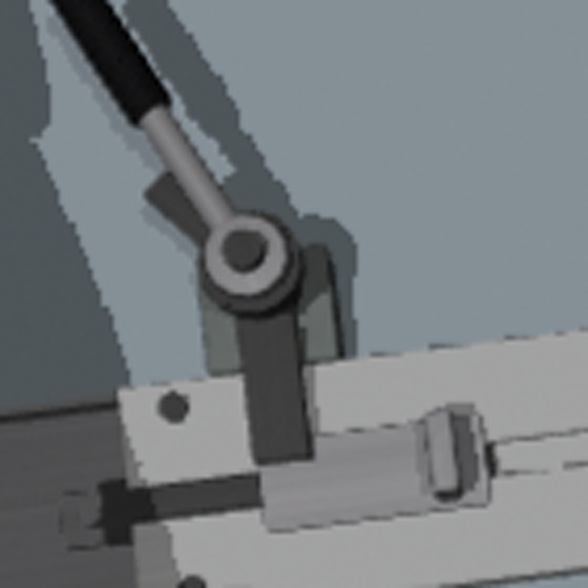

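View pics/side12.png

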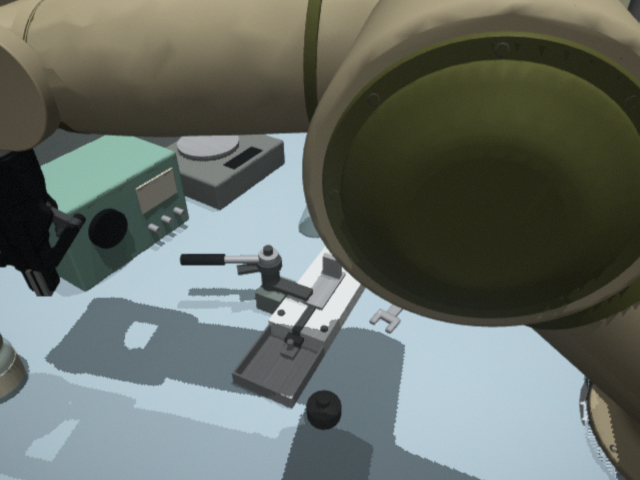

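Run:
```python
from plan import *
s=dict(np.load('/tmp/top12.npz'))
def P(x,y,z): return toR(atz(s,180+x/4.2,160+y/4.2,z))
def ang(a,b): d=b-a; return np.degrees(np.arctan2(d[1],d[0]))
A=np.array([.075,.09])
print('lever edges/cl',ang(P(228,213,.092),P(153,113,.092)),ang(A,P(153,113,.092)),ang(A,P(80,8,.095)))
for z in(.065,.075):
    print('nose edge',ang(P(198,243,z),P(147,190,z)),'corner',ang(A,P(147,190,z)),np.hypot(*(P(147,190,z)-A)),'->',ang(A,P(147,190,z))-np.degrees(np.arcsin(8/48.)))
print('tab',P(443,452,.075))
print('stub',P(75,515,.025), 'top')
```

```text
lever edges/cl 29.77531280263883 26.33226414954904 26.98135351223949
nose edge 36.73737577278494 corner 45.49242860628411 0.05192808471039187 -> 35.89836037942365
nose edge 36.73737577278492 corner 46.551465344217114 0.04918733695735411 -> 36.95739711735665
tab [-0.00090406  0.02961464]
stub [-0.00048838  0.17159363] top
```

View pics/top12.png

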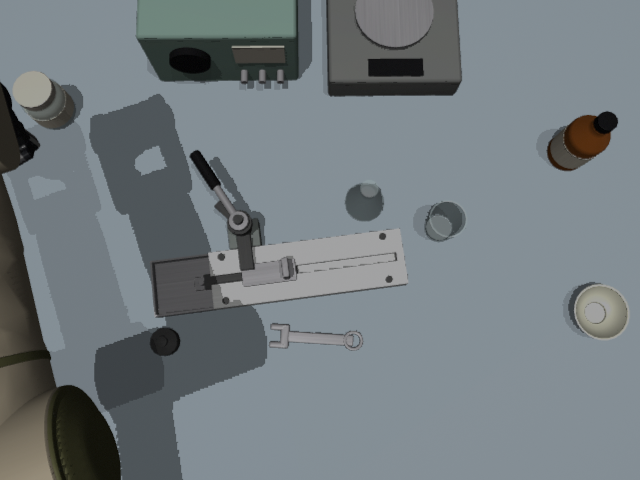

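The flask (366,200) and beaker (443,222) have not moved. The stub is in the tray at (200,283), the lever leads the nose, and the gripper is clear of everything (left edge). I hand in.

```bash
python3 -c "
from workcell import r
print(r.hand_in())"
```

```text
the job is handed in; nothing more can be done
None
```

I pushed the scraper home and drove the stub into the tray, then turned the lever until its clutch slipped. The job is handed in, at about 15 s on the clock; the hand-in reports no verdict.

- **Scraper:** I pushed it with closed fingers until it hit a hard stop, where the force jumped from about 3.5 N to 31 N. The tab ended at rail y of about 30 mm. The last picture put the stub flat in the tray, about 20 mm past the slot end.
- **Lever:** The pushing force rose from about 4 N to 11 N at a lever angle of about 40°, meaning the spindle was seated and the clutch slipping. I stopped at about 27°.
- **Slip, where two checks disagree:** From the force onset and the final lever angle it is about 13° (0.23 rad). Reading the index nose in the image, which is partly hidden, gives about 37° for the nose and so about 10° (0.18 rad). Both are inside the 0.1 to 0.4 rad window.
- **Beaker, flask and gripper:** The beaker and flask stand where they were, and the gripper touches nothing.

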